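# Reload the jar-label stand

## Task

Reload the label stand on the counter: lift the empty cardboard core off its rod and put it in the grey scrap caddy, then drop every label roll on the counter over the rod so that all lie flat in one stack on the stand. Next thread the coil spring down over the rod end, same end up as it stands, twisting it a little if its inturned end snags on the cross bar, until it lies flat on the rolls below the bar. Last, set the wooden cap upright on the rod end, and do not knock over the mug.

Things in the scene. Friction and masses are not known exactly. Their poses are not given: they have to be found in the camera images.
- stand: fixed label stand: dark steel disc 110 mm wide, 8 mm thick, and an upright steel rod 18 mm wide, its end 133 mm above the counter (last 8 mm tapered to 13 mm). A cross bar 27 mm long (along the stand's y axis, centred), 11 mm wide, 4 mm high passes through the rod, its underside 95 and its top 99 mm above the counter. Origin on the rod's axis at counter level, z up
- rod_tip (a point): centre of the rod's end, 133 mm above the counter
- core: empty cardboard core standing round the rod at the start: tube 39 mm outside, 34 mm inside diameter, 100 mm long, 25 g; origin at the centre of its lower end, z along the tube
- caddy: fixed grey open plastic scrap caddy, 125 x 125 mm, 70 mm high, walls and floor 4 to 5 mm; origin at the centre of its underside; yaw varies a little
- caddy_in (a point): centre of the caddy's inner floor, axes along its sides
- roll1: label roll: solid paper ring 62 mm outside diameter, 34 mm bore, 16 mm high, about 50 g, lying flat on the counter; origin at the centre of its underside, z up. Three to five of the five rolls are there; absent ones give None. A roll slides freely down the rod; it may be let go with its bore over the rod's end
- roll2: label roll: solid paper ring 62 mm outside diameter, 34 mm bore, 16 mm high, about 50 g, lying flat on the counter; origin at the centre of its underside, z up. Three to five of the five rolls are there; absent ones give None. A roll slides freely down the rod; it may be let go with its bore over the rod's end
- roll3: label roll: solid paper ring 62 mm outside diameter, 34 mm bore, 16 mm high, about 50 g, lying flat on the counter; origin at the centre of its underside, z up. Three to five of the five rolls are there; absent ones give None. A roll slides freely down the rod; it may be let go with its bore over the rod's end
- roll4: label roll: solid paper ring 62 mm outside diameter, 34 mm bore, 16 mm high, about 50 g, lying flat on the counter; origin at the centre of its underside, z up. Three to five of the five rolls are there; absent ones give None. A roll slides freely down the rod; it may be let go with its bore over the rod's end
- roll5: label roll: solid paper ring 62 mm outside diameter, 34 mm bore, 16 mm high, about 50 g, lying flat on the counter; origin at the centre of its underside, z up. Three to five of the five rolls are there; absent ones give None. A roll slides freely down the rod; it may be let go with its bore over the rod's end
- spring: stiff (does not compress) upright steel coil spring: outside 42.5 mm, inside 34 mm, 28 mm high, wire 3.5 mm, 60 g. Its lowest coil's end is bent inward along the spring's +x axis to 11 mm from its axis: it clears the rod, but stops on the cross bar (underside 99 mm up) unless turned 45 degrees or more from the bar's two ends. Origin on its axis at its underside, z up
- cap: wooden cap, 34 mm diameter, 41 mm high, about 50 g, standing bore down: blind bore 21 mm wide and 15 mm deep from below. Seated on the rod's end its underside is 118 mm above the counter. Origin at the centre of its underside, z up
- mug: bystander: white mug, 76 mm diameter, 90 mm high; origin at the centre of its base
Things that resemble listed ones, but are neither listed nor needed, are in the scene too. Leave any red or turquoise look-alike of the roll4 alone.

How it is judged:
On the way, in this order (a step that is already met when the one before it is completed fails the run):
1. the empty core is in the scrap caddy (x of core in the frame of caddy_in between -0.06 and 0.06 m and y of core in the frame of caddy_in between -0.06 and 0.06 m and height (world z) of core below 0.065 m), for 0.2 s.
2. every label roll is on the rod, flat in one stack (horizontal distance between each of roll1, roll2, roll3, roll4, roll5 and stand below 0.0105 m and height (world z) of each of roll1, roll2, roll3, roll4, roll5 below 0.076 m and angle between each of roll1, roll2, roll3, roll4, roll5's own z axis and vertical below 0.12 rad), for 0.2 s.
3. the spring is threaded over the rod, its lower end below the cross bar (horizontal distance between spring and stand below 0.011 m and height (world z) of spring below 0.0925 m and angle between spring's own z axis and vertical below 0.15 rad), for 0.2 s.
4. the cap is seated on the rod's end (horizontal distance between cap and rod_tip below 0.004 m and height (world z) of cap between 0.112 and 0.123 m and angle between cap's own z axis and vertical below 0.12 rad), for 0.2 s.
At the end, for the whole second after the job is handed in: Core in the caddy; rolls flat (7 deg) round the rod, within 10.5 mm of its axis, undersides below 76 mm; spring upright (8 deg), within 11 mm of the axis, underside below 92.5 mm; cap upright (7 deg), within 4 mm of the rod end, underside 112 to 123 mm high; all at rest (all of step 1 and all of step 2 and all of step 3 and all of step 4 and linear speed of each of roll1, roll2, roll3, roll4, roll5, spring, cap, core below 0.02 m/s); the robot touches nothing.
It fails at once if the mug is knocked over (angle between mug's own z axis and vertical above 0.7 rad).
Of roll1, roll2, roll3, roll4, roll5 only 3 to 5 are there at a start; the rules pass over those that are not, and their reading is None.
At some moment in a run one of roll1, roll2, roll3, roll4, roll5, cap may be knocked a few centimetres aside while the robot is not near it.
It also fails if it takes over 210 s, if anything falls off the work surface, if the arm or the gripper's body presses on something with over 40 N, if the wrist force passes 120 N, or if a joint passes its speed limit or range.

## Robot

A 6-joint arm with a two-finger parallel gripper is mounted at the origin on the work surface. World frame = base frame: x ahead of the robot, y to its left, z up, the work surface at z = 0. Lengths are in m, angles in rad, forces in N, time in s.
With the tool pointing down it reaches from about 0.275 to 0.825 m from the base axis. Payload 4.9 kg.
Tool frame: the origin (TCP) lies midway between the tips of the shut fingers; the grasp point (between the pads) lies 19 mm behind it (grip_point_offset is the distance from the TCP to the grasp point, in m); z points along the fingers, y is the line along which they close (so a half turn about z gives the same grasp; the last joint's range is limited). The gripper opens to 85 mm and grips with 20 to 120 N. Pads are 22 mm wide; open, the fingers measure 114 mm over their backs; the gripper's body (76 mm by 85 mm) begins 54 mm behind the grasp point. The pads swing forward as they close: fully open they stand 13 mm farther back than shut.
Start: joints at [1.091, 0.326, -0.193, 1.052, 0, 1.437], TCP at [0.186, 0.517, 0.231] pointing down, gripper open.
Joint ranges: [-2.65, 2.65], [-0.97, 1.79], [-1.3, 1.35], [-1.93, 2.1], [-1.47, 1.37], [-3.14, 3.14]. Speed limits (rad/s): [2.57, 2.57, 3.14, 3.14, 3.14, 3.14].

## Interface

Orientations are given as a rotation vector (axis times angle).
In Python, from cell import * gives the robot as it stands. Calls block until the motion is done:
- movep(position, orientation): joint-space move of the TCP to a pose.
- move_l(position, velocity=0.15, rot=None, until_force=None): straight line of the TCP; rot=None keeps the orientation; velocity is the mean speed in m/s. With until_force (N) it stops when the force on the tool has changed by that much, and returns True; else False.
- set_joints(angles): joint-space move.
- let_go() and grab(newtons=None): open the fingers fully, or close them until they stop; newtons is the grip in N (None keeps the last).
- sleep(seconds).
- ik(position, orientation): joint angles nearest the present ones, or None.
- get_state(): the state.
- grab_frame(name): name is "scene" or "side" or "wrist"; returns a dict with "img" (420x560x3 uint8, red, green, blue), "fx", "fy", "cx", "cy" (pixels), "cam_to_world" (4x4, takes a point from camera to world coordinates); the wrist camera has in their place "T_tool_cam" (4x4, takes a point from camera to tool coordinates, whose origin is the TCP and whose axes are the flange's). Camera axes: x right, y down, z forward; pixel columns grow to the right and rows downward; lengths in m; the calibration is good to about 2 mm. A picture is of the moment at which its call begins: read the wrist's pose just before it. There is no depth.
A pose or a line that the arm cannot do raises MotionError and nothing moves.
- sign_off(): hands the job in; it is judged then, once.
Trained networks look in the newest picture that a camera, given by its name, has taken for a name from the list of things; names that differ only in an ending like _2 or _b are one class to them, and where a whole thing is asked for, a point or a joint stands for the part that bears it (a point fixed in the world has none). Each returns a list of dicts, best first, with "score" (0 to 1); they miss things now and then, are a little off and sometimes report something else, mostly with a low value. They report only what shows in the picture. A call takes as long as a camera call. They do not tell look-alikes from the thing itself.
- spot_in(camera, name): "centre" ([column, row] in pixels, amid what is visible of it).
- silhouettes(camera, name): "mask" (420x560 bool, what is visible of it) and "centre" ([column, row] in pixels, amid what is visible of it).
- tip_of(camera, name): "centre" ([column, row] in pixels: a listed point, or the origin of a listed thing).
The state is a dict: "clock": time; "q": joint angles; "joint_velocities": joint speeds; "tau": joint torques, N m; "position": TCP position; "eef_rot": TCP orientation; "contact_force": force on the tool from outside, world axes, zero at the start; "wrist_torque": the same for the moment, N m; "finger_gap": opening from 0.0 (shut) to 1.0 (fully open); "grasp_force": force on a finger pad.
Only numpy, scipy, OpenCV 4.12 (cv2) and the standard library are available. Lean on these libraries where they do the work, as an engineer would, in place of code of your own. Each camera call takes 0.05 s, during which the arm holds its last target. There are 200 camera calls.

## Working session

There is one attempt and no reset: what is moved stays moved. The work goes in short steps, each a Python script; the robot and the scene stay as the last script left them, time stands still between calls to the robot, and variables do not carry over. Pictures are saved under pics/ and viewed, at most 14 in all, crops included, and the job is handed in when it is done.

```bash
ls; mkdir -p pics
cat > h.py <<'E'
from cell import *
import numpy as np, cv2
from scipy.spatial.transform import Rotation as R
def snap(cam,fn=None):
    st=get_state(); f=grab_frame(cam)
    if cam=="wrist":
        T=np.eye(4);T[:3,:3]=R.from_rotvec(st["eef_rot"]).as_matrix();T[:3,3]=st["position"]
        f["cam_to_world"]=T@np.array(f["T_tool_cam"])
    if fn: cv2.imwrite("pics/"+fn,cv2.cvtColor(f["img"],cv2.COLOR_RGB2BGR))
    return f
def world(f,px,z):
    T=np.array(f["cam_to_world"]); d=T[:3,:3]@np.array([(px[0]-f["cx"])/f["fx"],(px[1]-f["cy"])/f["fy"],1])
    o=T[:3,3]; return o+d*(z-o[2])/d[2]
def proj(f,p):
    T=np.linalg.inv(f["cam_to_world"]); c=T[:3,:3]@np.array(p)+T[:3,3]
    return np.array([f["cx"]+f["fx"]*c[0]/c[2],f["cy"]+f["fy"]*c[1]/c[2]])
E
python3 - <<'E'
from h import *
st=get_state(); print(st)
a=snap("scene");
names=["stand","rod_tip","core","caddy","caddy_in","roll1","spring","cap","mug"]
Z={"rod_tip":.133}
for cam,f in (("scene",a),("side",None)):
    if f is None: f=snap(cam)
    print(cam,np.round(f["cam_to_world"],3).tolist(),f["fx"])
    cv2.imwrite(f"pics/{cam}0.png",cv2.cvtColor(f["img"],cv2.COLOR_RGB2BGR))
    for n in names:
        print(n,[(np.round(d["centre"]).tolist(),round(d["score"],2),np.round(world(f,d["centre"],Z.get(n,0)),3)[:2].tolist()) for d in tip_of(cam,n)])
E
```

```text
pics
{'clock': 0.0, 'q': array([ 1.09079776e+00,  3.26932595e-01, -1.93597523e-01,  1.05203029e+00,
        3.64695631e-05,  1.43657549e+00]), 'joint_velocities': array([ 5.00937924e-04, -4.98016800e-04, -2.88160572e-04, -1.26394654e-03,
       -2.33804514e-06,  2.31606296e-04]), 'tau': array([ 2.89854997e-04, -4.43398762e+01,  2.62444353e+01,  1.55461219e-02,
       -2.06054124e-04,  4.83563014e-06]), 'position': array([0.18612079, 0.51691384, 0.23050283]), 'eef_rot': array([-5.40346743e-01, -3.09419684e+00,  2.62356244e-03]), 'contact_force': array([-0.35116262,  0.41558751,  0.13539817]), 'wrist_torque': array([-0.03767531,  0.02635093,  0.04080396]), 'grasp_force': 0.0, 'finger_gap': 0.9940063588744644}
scene [[0.606, 0.687, -0.4, 0.958], [0.795, -0.531, 0.293, -0.343], [-0.011, -0.496, -0.868, 1.097], [0.0, 0.0, 0.0, 1.0]] 507.3304704523414
stand [([307.0, 252.0], 0.6, [0.584, 0.007]), ([224.0, 237.0], 0.38, [0.429, -0.128])]
rod_tip [([310.0, 224.0], 0.92, [0.582, 0.011])]
core [([306.0, 244.0], 0.62, [0.565, 0.019])]
caddy [([400.0, 205.0], 0.61, [0.625, 0.271])]
caddy_in [([4
[... 966 characters left out ...]
0.515, -0.129])]
core [([320.0, 227.0], 0.92, [0.583, 0.02])]
caddy [([296.0, 173.0], 0.85, [0.613, 0.264])]
caddy_in [([296.0, 169.0], 0.7, [0.62, 0.28]), ([322.0, 228.0], 0.37, [0.585, 0.015])]
roll1 [([200.0, 201.0], 0.9, [0.325, 0.229]), ([161.0, 205.0], 0.8, [0.225, 0.25]), ([340.0, 201.0], 0.79, [0.673, 0.098]), ([251.0, 212.0], 0.77, [0.439, 0.137]), ([284.0, 285.0], 0.73, [0.43, -0.127]), ([314.0, 335.0], 0.72, [0.442, -0.271]), ([193.0, 187.0], 0.6, [0.319, 0.301]), ([366.0, 289.0], 0.58, [0.593, -0.201]), ([202.0, 230.0], 0.56, [0.305, 0.115])]
spring [([386.0, 341.0], 0.56, [0.566, -0.331])]
cap [([242.0, 186.0], 0.64, [0.449, 0.257])]
mug [([433.0, 274.0], 0.94, [0.754, -0.212])]
```

View pics/scene0.png

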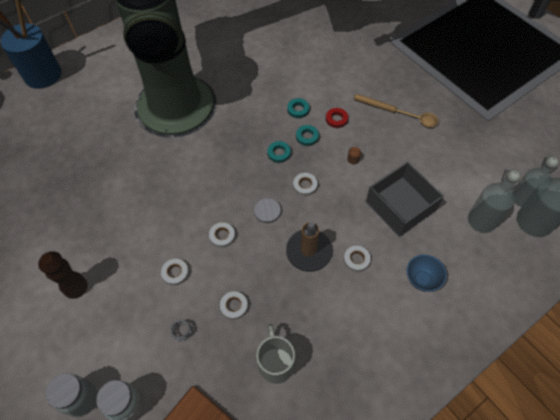

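View pics/side0.png

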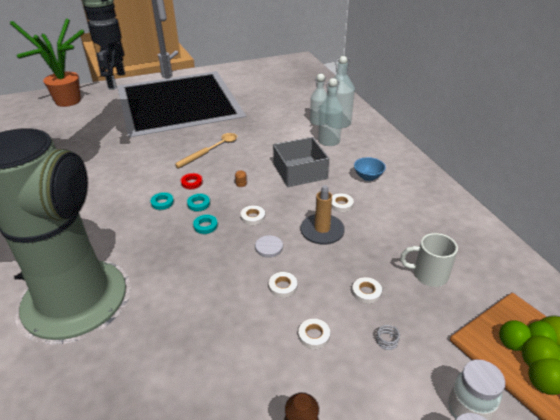

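The scene shows five white rolls: scene pixels (358,258), (305,184), (222,234), (174,271) and (234,305). There are also turquoise and red look-alikes, a lid at (267,210), the cap at (354,155), the spring at (183,330), the caddy at (404,200) and the mug at (276,358). Next I'll check the stand from close by with the wrist camera.

```bash
cat >> h.py <<'E'
def down(a):  # a = angle of the closing line (tool y), tool pointing down
    return (R.from_euler('z',a)*R.from_euler('x',np.pi)).as_rotvec()
# R.x(pi): y -> -y, so tool y lies along angle a-90deg (mod 180)
def rot_close(phi): # closing line at world angle phi; choose the half turn nearest mid range of q6
    return [down(phi+np.pi/2+k*np.pi) for k in (0,1)]
def best(p,phi):
    c=[(abs(q[5]),r) for r in rot_close(phi) if (q:=ik(p,r)) is not None]
    return min(c,key=lambda t:t[0])[1] if c else None
def go(p,phi): movep(p,best(p,phi))
def ell(mask):
    c=max(cv2.findContours(mask.astype(np.uint8),cv2.RETR_EXTERNAL,cv2.CHAIN_APPROX_NONE)[0],key=cv2.contourArea)
    return cv2.fitEllipse(cv2.convexHull(c))
def find(cam,name,f,z):
    "world centres from the outline (taken at height z)"
    out=[]
    for d in silhouettes(cam,name):
        if d["mask"].sum()<50: continue
        e=ell(d["mask"]); col=f["img"][d["mask"]].mean(0)
        out.append((world(f,e[0],z)[:2],d["score"],np.round(e[1]),col.round()))
    return out
E
python3 - <<'E'
from h import *
p=[.585-.0,.016,.30]
for phi in np.radians([0,45,90,135]): 
    print(phi,[None if (q:=ik(p,r)) is None else q.round(2) for r in rot_close(phi)])
go(p,np.pi/2)
print(get_state()["position"],get_state()["clock"])
f=snap("wrist","w0.png"); print(np.round(f["cam_to_world"],3).tolist(),f["fx"])
for n,z in (("rod_tip",.133),("core",0.008),("stand",0)):
    print(n,[(np.round(d["centre"]).tolist(),round(d["score"],2),np.round(world(f,d["centre"],z),3)[:2].tolist()) for d in tip_of("wrist",n)])
print(find("wrist","core",f,.108),find("wrist","stand",f,.008)[:1])
print(find("wrist","roll1",f,.014))
E
```

```text
0.0 [array([-0.1 ,  0.36,  0.03,  1.24,  0.  ,  1.47]), array([-0.1 ,  0.36,  0.03,  1.24,  0.  , -1.67])]
0.7853981633974483 [array([-0.1 ,  0.36,  0.03,  1.24,  0.  ,  0.69]), array([-0.1 ,  0.36,  0.03,  1.24,  0.  , -2.45])]
1.5707963267948966 [array([-0.1 ,  0.36,  0.03,  1.24,  0.  , -0.1 ]), array([-0.1 ,  0.36,  0.03,  1.24,  0.  ,  3.04])]
2.356194490192345 [array([-0.1 ,  0.36,  0.03,  1.24, -0.  , -0.88]), array([-0.1 ,  0.36,  0.03,  1.24,  0.  ,  2.26])]
[0.58485395 0.01687227 0.299948  ] 3.3
[[-0.002, 0.963, 0.271, 0.516], [1.0, 0.002, -0.0, 0.016], [-0.001, 0.271, -0.963, 0.443], [0.0, 0.0, 0.0, 1.0]] 321.7933741083622
rod_tip [([277.0, 188.0], 0.61, [0.584, 0.011]), ([27.0, 154.0], 0.27, [0.552, -0.229])]
core [([278.0, 170.0], 0.86, [0.587, 0.011]), ([120.0, 172.0], 0.55, [0.59, -0.205])]
stand [([278.0, 170.0], 0.84, [0.587, 0.01])]
[(array([0.57805738, 0.01145134]), 0.8, array([35., 46.]), array([83., 63., 42.])), (array([0.60810733, 0.23237611]), 0.57, array([122., 171.]), array([61., 60., 60.]))] [(array([0.581832  , 0.01255755]), 0.94, array([79., 81.]), array([65., 66., 68.]))]
[(array([ 0.58802725, -0.20622306]), 0.82, array([45., 51.]), array([165., 159., 155.])), (array([0.66908432, 0.0847682 ]), 0.75, array([43., 44.]), array([174., 168., 164.])), (array([ 0.42645685, -0.12891889]), 0.69, array([51., 60.]), array([172., 166., 161.])), (array([ 0.43981669, -0.2685343 ]), 0.67, array([51., 64.]), array([157., 152., 146.])), (array([0.43585183, 0.11764351]), 0.6, array([50., 58.]), array([182., 177., 172.]))]
```

View pics/w0.png

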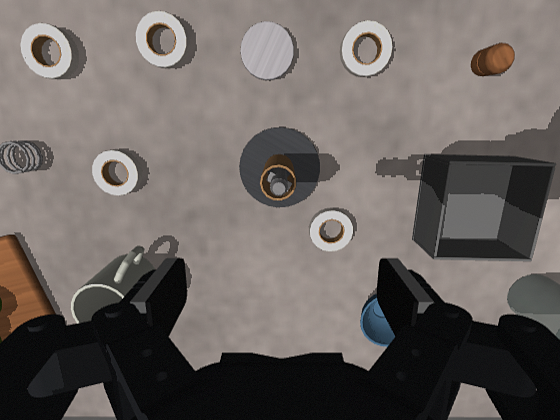

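The wrist picture shows the core on the rod at (278,183), the caddy at (485,210) and all five rolls in clear space. I'll move the core now.

Run:
```python
from h import *
f=snap("wrist")
for n,z in (("caddy_in",.005),("caddy",0)):
    print(n,[(round(d["score"],2),np.round(world(f,d["centre"],z),3)[:2].tolist()) for d in tip_of("wrist",n)])
S=[.584,.0115]; y=np.pi/2
go([*S,.20],y)
move_l([*S,.078],.12)
grab(25); s=get_state(); print("grip",s["finger_gap"],s["grasp_force"],s["contact_force"])
move_l([*S,.24],.12)
s=get_state(); print(s["finger_gap"],s["grasp_force"])
f=snap("wrist","w1.png")
go([.622,.275,.24],y)
hit=move_l([.622,.275,.084],.1,until_force=6); print(hit,get_state()["position"])
let_go(); move_l([.622,.275,.24],.2)
f=snap("wrist","w2.png"); print(get_state()["clock"])
for n,z in (("core",.005),("caddy_in",.005)): print(n,[(round(d["score"],2),np.round(world(f,d["centre"],z),3)[:2].tolist()) for d in tip_of("wrist",n)])
```

```text
caddy_in [(0.58, [0.633, 0.267])]
caddy [(0.82, [0.628, 0.273])]
grip 0.43973810132238444 25.68413134664297 [-0.31674631  0.58615729  3.65436294]
0.44021105295329005 25.523811914026737
False [0.62250835 0.27516126 0.08475924]
11.75
core [(0.64, [0.437, 0.116]), (0.6, [0.623, 0.278])]
caddy_in [(0.87, [0.631, 0.265])]
```

View pics/w2.png

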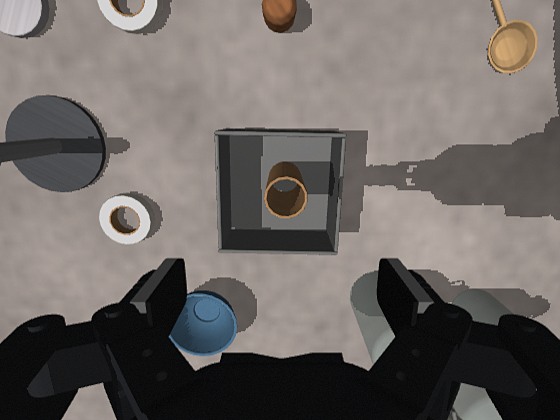

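The core stands upright in the caddy at (287,190). Next I'll look at the bare rod and refine the rolls.

Run:
```python
from h import *
go([.60,.0115,.27],np.pi/2)
f=snap("wrist")
for n,z in (("rod_tip",.133),("stand",0)):
    print(n,[(round(d["score"],2),np.round(world(f,d["centre"],z),4)[:2].tolist(),np.round(d["centre"])) for d in tip_of("wrist",n)])
print("disc",[(o[0].round(4),o[1]) for o in find("wrist","stand",f,.008)])
c=proj(f,[.584,.0115,.11]).astype(int); print(c)
im=f["img"][c[1]-70:c[1]+70,c[0]-70:c[0]+70]
im=cv2.resize(im,None,fx=4,fy=4,interpolation=cv2.INTER_CUBIC); im=np.clip(im.astype(float)*1.8,0,255).astype(np.uint8)
cv2.imwrite("pics/bar.png",im[...,::-1])
print([(o[0].round(4),o[1]) for o in find("wrist","roll1",f,.014)])
```

```text
rod_tip [(0.57, [0.5862, 0.0124], array([283., 181.]))]
stand [(0.97, [0.5869, 0.009], array([280., 161.]))]
disc [(array([0.582 , 0.0123]), 0.94)]
[281 173]
[(array([0.4361, 0.1173]), 0.93), (array([ 0.4267, -0.1288]), 0.91), (array([ 0.44  , -0.2682]), 0.76), (array([0.6693, 0.0845]), 0.69), (array([ 0.5879, -0.206 ]), 0.66)]
```

View pics/bar.png

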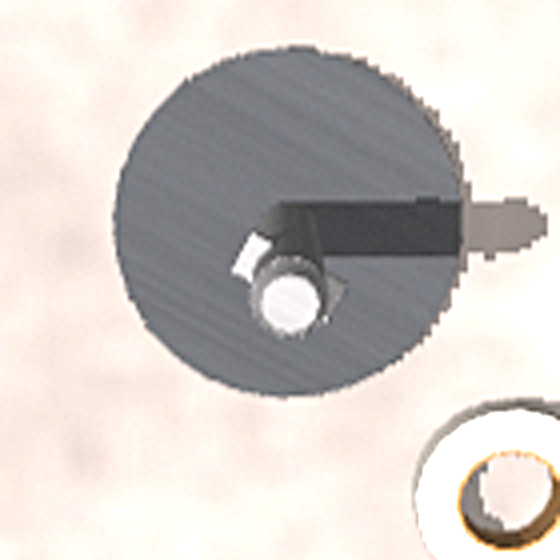

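The bar runs about 60° from world x: in the crop its ends are at (245,253) and (340,300). The rod tip is at about (.585,.012). I'll write the pick-and-place helper and start with one roll.

```bash
cat >> h.py <<'E'
Y=np.pi/2; OFF=.069
def over(x,y,z,name,zt,ht=.22):
    "look straight down at x,y ; returns nearest outline centre"
    go([x+OFF,y,ht],Y); f=snap("wrist"); o=find("wrist",name,f,zt)
    o=[c for c in o if c[3].min()>120] if name.startswith("roll") else o
    return sorted(o,key=lambda c:np.hypot(*(c[0]-[x,y]))),f
def pick_roll(x,y):
    o,f=over(x,y,.22,"roll1",.016)
    c=o[0][0]; print("roll",c.round(4),o[0][1:3])
    if np.hypot(*(c-[x,y]))>.012: o,f=over(*c,.22,"roll1",.016); c=o[0][0]; print("again",c.round(4))
    go([*c,.10],Y); move_l([*c,0.0],.1,until_force=15); grab(30)
    s=get_state(); print("gap",round(s["finger_gap"],3),round(s["grasp_force"],1),s["position"].round(4))
    move_l([*c,.22],.25); s=get_state(); print("held",round(s["finger_gap"],3),round(s["grasp_force"],1))
    return s["finger_gap"]>.6
def place(S,zlow,phi=Y,thr=8):
    go([*S,.22],phi)
    move_l([*S,.15],.15)
    hit=move_l([*S,zlow],.06,until_force=thr); s=get_state(); print("hit",hit,s["position"].round(4),s["contact_force"].round(1),s["clock"])
    return hit
E
python3 - <<'E'
from h import *
o,f=over(.5845,.012,.3,"stand",.008,.25)
print("disc",o[0][0]); print("tip",[(world(f,d["centre"],.133).round(4),d["score"],d["centre"]) for d in tip_of("wrist","rod_tip")])
c=proj(f,[.5845,.012,.133]).astype(int);print(c)
im=cv2.resize(f["img"][c[1]-60:c[1]+60,c[0]-60:c[0]+60],None,fx=4,fy=4,interpolation=cv2.INTER_CUBIC)
cv2.imwrite("pics/bar2.png",np.clip(im[...,::-1]*1.8,0,255).astype(np.uint8))
print(pick_roll(.669,.0845)); snap("wrist","held1.png")
E
```

```text
disc [0.58166988 0.01222715]
tip [(array([0.5836, 0.0112, 0.133 ]), 0.83, [281.6, 114.8])]
[282 116]
roll [0.6706 0.0851] (0.65, array([59., 60.]))
gap 0.702 32.8 [0.6713 0.0852 0.0013]
held 0.699 32.5
True
```

View pics/bar2.png

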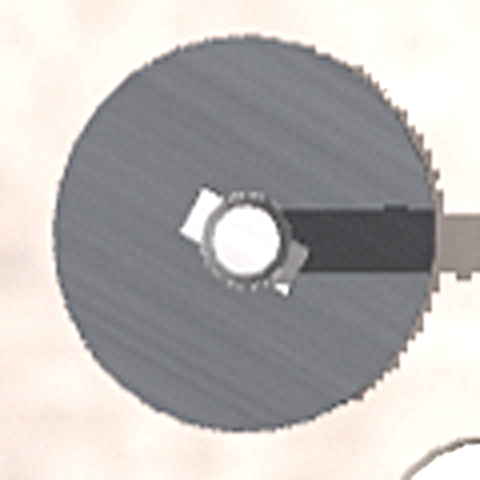

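View pics/held1.png

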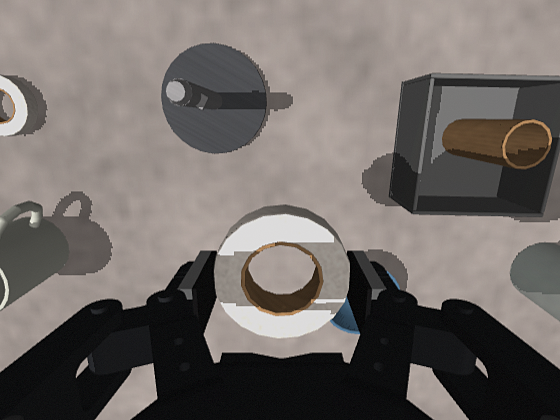

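Roll 1 is held squarely at (282,270), and the core is still upright in the caddy. The bar's ends are at crop pixels (194,210) and (297,272), so its world angle is about 59°. Placing it now.

Run:
```python
from h import *
S=[.5837,.012]
hit=place(S,.077)
if not hit:
    let_go(); move_l([*S,.22],.25)
    o,f=over(*S,.25,"roll1",.024,.25); print([(c[0].round(4),c[2]) for c in o])
    cv2.imwrite("pics/p1.png",f["img"][...,::-1])
```

```text
hit False [0.5841 0.012  0.0774] [0.  1.1 0.1] 19.975
[(array([0.5836, 0.0101]), array([54., 58.])), (array([ 0.5882, -0.2008]), array([54., 63.]))]
```

View pics/p1.png

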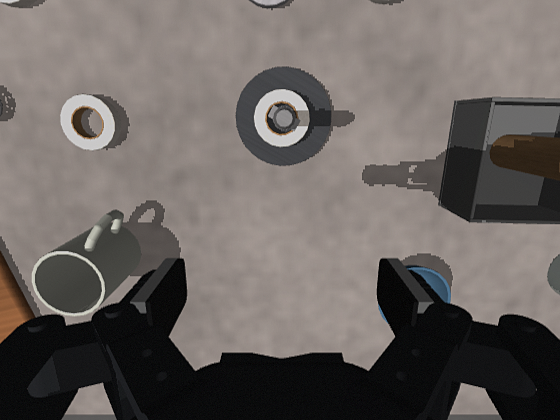

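Roll 1 lies flat on the stand at (282,118). Next, the other four.

Run:
```python
from h import *
S=[.5837,.012]
for p in [(.436,.1173),(.4267,-.1288),(.44,-.268),(.588,-.206)]:
    if not pick_roll(*p): print("NO GRIP"); break
    if place(S,.078): print("HIT"); break
    let_go(); move_l([*S,.22],.25)
else:
    o,f=over(*S,.25,"roll1",.088,.25); print([(c[0].round(4),c[2]) for c in o])
    cv2.imwrite("pics/p5.png",f["img"][...,::-1])
print(get_state()["clock"])
```

```text
roll [0.4356 0.1185] (0.68, array([59., 61.]))
gap 0.699 31.2 [0.4361 0.1186 0.0008]
held 0.698 32.4
hit False [0.5841 0.012  0.0785] [0.2 1.  0.1] 28.3417
roll [ 0.4258 -0.1302] (0.93, array([58., 60.]))
gap 0.702 30.7 [ 0.4263 -0.1304  0.0009]
held 0.7 32.4
hit False [0.5841 0.0119 0.0784] [ 1.2 -0.5 -0.7] 36.25
roll [ 0.439  -0.2709] (0.94, array([59., 61.]))
gap 0.711 30.7 [ 0.4394 -0.2712  0.0012]
held 0.712 32.6
hit False [0.5841 0.0119 0.0785] [-1.2 -0.2 -0.9] 44.9167
roll [ 0.5882 -0.2084] (0.85, array([59., 61.]))
gap 0.716 31.3 [ 0.5888 -0.2086  0.0014]
held 0.713 32.6
hit False [0.5841 0.012  0.0785] [ 0.5 -0.7 -0.5] 53.0417
[]
54.6333
```

Now check the stack from the side camera and look closely at the spring from above.

Run:
```python
from h import *
go([.567+OFF,-.331,.19],Y); w=snap("wrist"); f=snap("side")
c=proj(f,[.584,.012,.06]).astype(int)
a=cv2.resize(f["img"][c[1]-45:c[1]+45,c[0]-45:c[0]+45],(400,400),interpolation=cv2.INTER_CUBIC)
o=find("wrist","spring",w,.014); print([(k[0].round(4),k[1],k[2]) for k in o])
print([(world(w,d["centre"],0).round(4),d["score"],d["centre"]) for d in tip_of("wrist","spring")])
c=proj(w,[.567,-.331,.014]).astype(int); print(c)
x0,y0=max(c[0]-45,0),max(c[1]-45,0); print("crop origin",x0,y0)
b=cv2.resize(w["img"][y0:y0+90,x0:x0+90],(400,400),interpolation=cv2.INTER_CUBIC)
im=np.hstack([a,b])[...,::-1]*1.6
cv2.imwrite("pics/ss.png",np.clip(im,0,255).astype(np.uint8))
```

```text
[(array([ 0.567 , -0.3328]), 0.67, array([45., 48.]))]
[(array([ 0.5674, -0.3347,  0.    ]), 0.89, [278.0, 115.7])]
[281 115]
crop origin 236 70
```

View pics/ss.png

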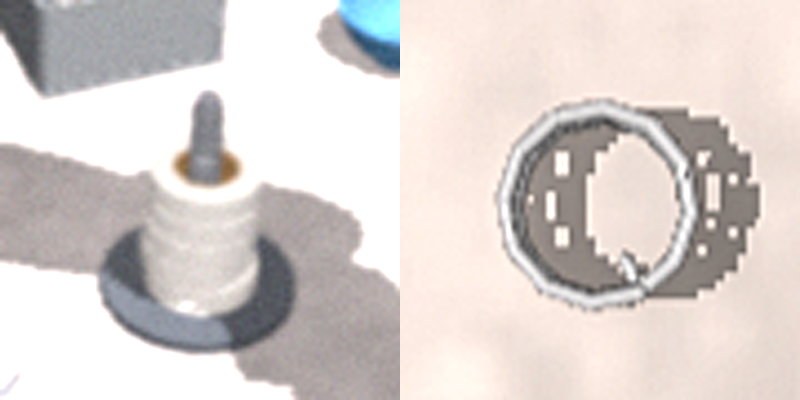

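View pics/p5.png

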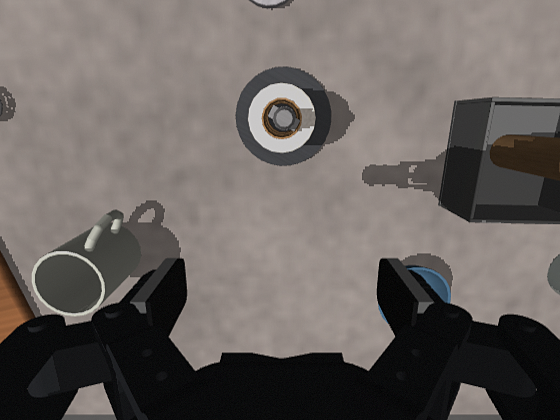

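The stack of five is flat below the bar, with the rod free in the bore at (283,117) in p5. The spring's inturned end shows at about (625,262) in the right crop, which is about 27° in the world. I'll turn it by −58° so it sits perpendicular to the bar.

Run:
```python
from h import *
f=snap("wrist"); c=world(f,find("wrist","spring",f,.02)[0] and (280.3,115.7),.028)[:2]; print(c)
m=find("wrist","spring",f,.02)[0][0]; print(m)
c=(c+m)/2
go([*c,.10],Y); move_l([*c,.004],.1,until_force=10); grab(30)
s=get_state(); print("gap",s["finger_gap"],s["grasp_force"],s["position"].round(4))
move_l([*c,.22],.2)
e=np.radians(-31); S=np.array([.5837,.012])+.001*np.array([np.cos(e),np.sin(e)])
hit=place(S,.092,np.radians(32),5)
f=snap("side"); k=proj(f,[.584,.012,.09]).astype(int)
cv2.imwrite("pics/sp.png",cv2.resize(f["img"][k[1]-60:k[1]+60,k[0]-60:k[0]+60],(480,480),interpolation=cv2.INTER_CUBIC)[...,::-1])
print(get_state()["finger_gap"])
```

```text
[ 0.56764951 -0.33232293]
[ 0.56730638 -0.33259604]
gap 0.47360605573702974 29.87484734505415 [ 0.5678 -0.3328  0.0047]
hit True [0.5838 0.0115 0.0926] [-1.  -1.   4.9] 62.55
0.47300754069244105
```

View pics/sp.png

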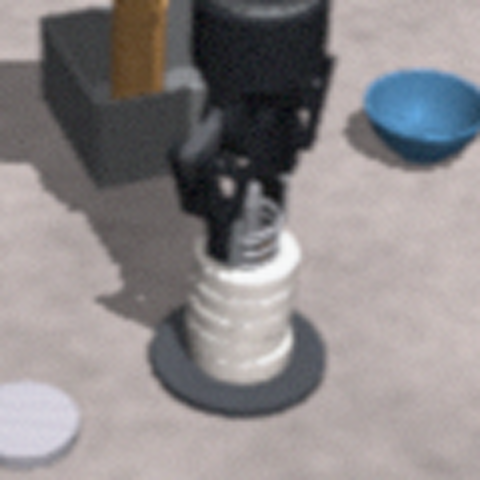

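The spring went down to z≈.088, onto the rolls. I'll release it, check it from above, then look at the cap.

Run:
```python
from h import *
let_go(); p=get_state()["position"]; move_l([p[0],p[1],.22],.15)
go([.5837+OFF,.012,.27],Y); f=snap("wrist"); k=proj(f,[.5837,.012,.11]).astype(int)
a=cv2.resize(f["img"][k[1]-55:k[1]+55,k[0]-55:k[0]+55],(400,400),interpolation=cv2.INTER_CUBIC)
print("spring",[(c[0].round(4),c[1]) for c in find("wrist","spring",f,.116)])
print("tip",[(world(f,d["centre"],.133).round(4),d["score"]) for d in tip_of("wrist","rod_tip")])
o,f=over(.449,.265,.22,"cap",.041); print([(c[0].round(4),c[1],c[2]) for c in o])
c=o[0][0]
if np.hypot(*(c-[.449,.265]))>.006: o,f=over(*c,.22,"cap",.041); print([(c[0].round(4),c[1],c[2]) for c in o])
k=proj(f,[*o[0][0],.04]).astype(int); y0=max(k[1]-55,0)
b=cv2.resize(f["img"][y0:y0+110,k[0]-55:k[0]+55],(400,400),interpolation=cv2.INTER_CUBIC)
cv2.imwrite("pics/cap.png",np.clip(np.hstack([a,b])[...,::-1]*1.4,0,255).astype(np.uint8))
```

```text
spring [(array([0.5829, 0.0097]), 0.56)]
tip [(array([0.5852, 0.0121, 0.133 ]), 0.67)]
[(array([0.4265, 0.2807]), 0.65, array([34., 37.]))]
[(array([0.4258, 0.2814]), 0.58, array([32., 34.]))]
```

View pics/cap.png

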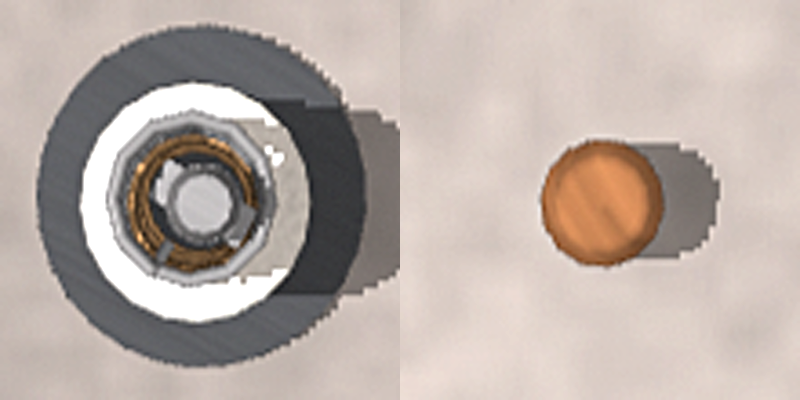

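The spring lies flat under the bar, with its end at (165,255), clear of the bar. The cap was knocked to (.426,.281) but stands upright. I'll pick it up.

Run:
```python
from h import *
f=snap("wrist"); c=find("wrist","cap",f,.041)[0][0]; print(c)
go([*c,.12],Y); move_l([*c,.011],.1,until_force=10); grab(30)
s=get_state(); print("gap",s["finger_gap"],s["grasp_force"],s["position"].round(4))
move_l([*c,.24],.2); s=get_state(); print(s["finger_gap"],s["grasp_force"])
S=[.5842,.012]
go([*S,.24],Y); move_l([*S,.155],.15)
hit=move_l([*S,.126],.03,until_force=5); s=get_state(); print(hit,s["position"].round(4),s["contact_force"].round(1),s["clock"])
f=snap("side"); k=proj(f,[.584,.012,.11]).astype(int)
cv2.imwrite("pics/cp.png",cv2.resize(f["img"][k[1]-50:k[1]+50,k[0]-50:k[0]+50],(480,480),interpolation=cv2.INTER_CUBIC)[...,::-1])
```

```text
[0.42556091 0.28149102]
gap 0.3802118842032606 29.733017430407926 [0.4257 0.2816 0.0114]
0.38120487734242064 29.814004236250184
True [0.5839 0.0123 0.1294] [-0.4 -0.1  4.7] 73.225
```

The cap stopped at underside z≈.118, so it is seated. I'll release it and verify.

Run:
```python
from h import *
let_go(); p=get_state()["position"]; move_l([p[0],p[1],.26],.12)
go([.45,.012,.35],Y); sleep(.5)
f=snap("side"); k=proj(f,[.60,.12,.05]).astype(int)
cv2.imwrite("pics/fin.png",cv2.resize(f["img"][k[1]-100:k[1]+120,k[0]-110:k[0]+110],(560,560),interpolation=cv2.INTER_CUBIC)[...,::-1])
print("cap",[(world(f,d["centre"],.118).round(4),d["score"]) for d in tip_of("side","cap")])
```

```text
cap [(array([ 0.5747, -0.0019,  0.118 ]), 0.62), (array([ 0.5306, -0.1066,  0.118 ]), 0.5), (array([0.5589, 0.1157, 0.118 ]), 0.3)]
```

View pics/fin.png

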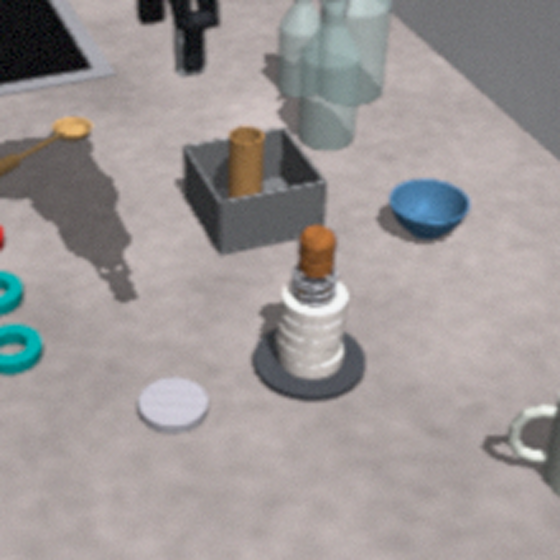

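The core stands in the caddy at (247,165). The rolls, spring and cap are stacked upright on the rod at (316,300), and the mug is upright. Handing in.

```bash
python3 -c "
from cell import *
print(sign_off())"
```

```text
the job is handed in; nothing more can be done
None
```

I handed the job in after about 75 s of robot time (no verdict came back): in the last picture the core stands in the caddy, all five rolls, the spring and the cap are stacked upright on the rod, and the mug is still standing.

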